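Clamp the tube rack on the rocker with the set-screw collar

ROBOT

A 6-joint arm with a two-finger parallel gripper is mounted at the origin on the work surface. World frame = base frame: x ahead of the robot, y to its left, z up, the work surface at z = 0. Lengths are in m, angles in rad, forces in N, time in s.
With the tool pointing down it reaches from about 0.425 to 0.95 m from the base axis. Payload 3.5 kg.
Tool frame: the origin (TCP) lies midway between the tips of the shut fingers; the grasp point (between the pads) lies 19 mm behind it; x points along the fingers, z is the direction in which the jaws open and shut, and the axes are right-handed (so a half turn about x gives the same grasp; the last joint's range is limited). The gripper opens to 85 mm and grips with 20 to 120 N. Pads are 22 mm wide; open, the fingers measure 114 mm over their backs; the gripper's body (76 mm by 85 mm) begins 54 mm behind the grasp point. The pads swing forward as they close: fully open they stand 13 mm farther back than shut.
Start: joints at [1.132, 0.286, 1.577, -0, 1.279, -0.15], TCP at [0.192, 0.647, 0.231] pointing down, gripper open.
Joint ranges: [-2.77, 2.77], [-0.9, 2.22], [0.21, 2.48], [-1.53, 4.67], [0.24, 2.81], [-2.84, 2.84]. Speed limits (rad/s): [2.79, 2.79, 3.14, 3.14, 3.14, 3.14].

INTERFACE

Orientations are given as a unit quaternion [x, y, z, w].
In Python, from plant import readout, eyes, ctrl gives the robot as it stands.
- The arm moves only by the tool move_arm, never from a script. Its argument "commands" is a list of rows, each a list of 7 numbers: the turn, a rotation vector about the world's x, y, z in rad, then the shift along the world's x, y, z in mm, then the closure in counts, from 0 (fully open) to 255 (shut). A call has 1 to 12 rows; each row is the pose to reach, as a shift and turn from the pose measured when the call began; what a row does not reach only later rows make up. A row lasts 1/10 s, in which the tool goes at most 50 mm and 8.59 degrees, less where a joint would pass 70% of its speed; a pose out of reach is approached as far as the arm can. A call with a gripper value outside its range is refused whole. The fingers move at their own pace and stop on an object; "newtons" is the grip in N (left out, the last holds). Time passes only in rows, so rows that repeat a pose let the fingers close. It gives the time, the measured TCP pose, the force and the opening at its end, in the units of the state.
- readout.get_state(): the state, without advancing time (a new reading comes with each control period).
- eyes.read_camera(name): name is "scene" or "top" or "wrist"; returns a dict with "color" (400x640x3 uint8, red, green, blue), "depth" (400x640 float32, m along the optical axis (not along the pixel's ray), 0 where there is no reading), "K" (3x3 intrinsics, pixels), "eye" and "attitude" of the camera in the world. Camera axes: x right, y down, z forward; pixel columns grow to the right and rows downward; lengths in m; the calibration is good to about 2 mm. A picture is of the moment at which its call begins.
- ctrl.sign_off(): hands the job in, once; it reports no verdict.
The state is a dict: "time": time; "qpos": joint angles; "dq": joint speeds; "joint_efforts": joint torques, N m; "eef_pos": TCP position; "tcp_rot": TCP orientation; "contact_force": force on the tool from outside, world axes, zero at the start; "wrist_torque": the same for the moment, N m; "opening": opening from 0.0 (shut) to 1.0 (fully open).
Only numpy, scipy, OpenCV 4.12 (cv2) and the standard library are available. Lean on these libraries where they do the work, as an engineer would, in place of code of your own. Each camera call takes 0.05 s, during which the arm holds its last target.

TASK

The tube rack stands loose on the rocker's tray: slacken the black thumb screw of the blue collar (anticlockwise), slide the collar along its rod so that its plate pushes the rack against the sprung bumper at the other end of the tray, and press it there with about 10 N (never more than 20 N). Keep it pressed while you tighten the screw again, then let go, so that the rack stays clamped. Never drag the collar while its screw is tight, keep the rack standing, and do not shift the other things on the bench.

Things in the scene. Friction and masses are not known exactly. Their poses are not given: they have to be found in the camera images.
- rocker: low laboratory rocker, fixed: white base under a steel tray 260 (its x) x 420 (its y) mm, tray top 66 mm above the bench; origin on the bench under its centre, z up. A steel rod of 16 mm runs along its y axis at x = +85 mm, 104 mm above the bench. Two aluminium strips 8 mm high on the tray guide the rack (7 mm free on either side)
- bumper_zone (a point): point of the tray near the sprung bumper: black rubber, 44 mm wide, 26 mm high, facing -y, on a grey bracket at the +y end. The bracket is set differently each time and NOT measured: the bumper's free face stands anywhere from 13 mm before to 13 mm beyond this point along the rocker's y; feel for it. Spring: 3 N per mm from the first touch, solid after 9 mm
- collar: blue shaft collar, 42 mm across, 26 mm long, on the rod; origin at its centre on the rod's axis, axes as the rocker's; a block on it reaches 26 mm above the origin. An aluminium plate 34 mm high sticks out from it along -x over the tray. It starts near the -y end, slides along +y; free, it drags with 1.2 N plus 6 N per m/s; with the screw tight it holds 20 N or more
- pusher_face (a point): centre of the rubber pad on the plate, its face towards +y of the rocker (towards the rack): 85 mm to -x and 16 mm to +y of the collar's origin
- screw_grip (a point): centre of the black bar that is the thumb screw's head, on top of the collar: 36 mm long (its y axis), 12 mm thick (its x axis), 24 mm high; it stands upright above the collar, 52 mm above the rod's axis, 26 mm above the collar's block, and turns about the vertical. Pinch it across its thickness from above; one may also push the collar along by it
- screw (a joint): angle of the thumb screw, rad: it grows anticlockwise seen from above, as the screw is slackened. At 0 (bar along the rod) it is tight, starts between 0 and 0.25; up to 0.5 it still clamps, below 0.35 it counts as tightened, from 0.75 the collar is free; stops at -0.3 and 2.4. Takes 0.1 to 0.15 Nm
- rack: white rack full of tubes with blue and orange caps, loose on the tray: 70 mm (its x) x 160 mm (its y) x 58 mm, caps to 78 mm above its foot, 0.25 to 0.46 kg; origin under its centre; it starts 17 to 60 mm ahead of the pusher, its y axis along the rod within 0.04 rad, and drags with 1 to 3.5 N on the tray; the bumper lies beyond its +y end
- bottle_a: clear bottle with a blue band and white cap, 62 mm across, 170 mm tall; bystander, origin under its centre
- bottle_b: a second, equal clear bottle; bystander, origin under its centre
- spray: pale spray bottle with a white trigger head, 68 mm across, 166 mm tall; bystander, origin under its centre
- carton: brown cardboard carton 100 x 130 x 110 mm; bystander, origin under its centre
- empty_rack: empty white tube rack 80 x 170 x 40 mm lying on the bench; bystander, origin under its centre
- phone: black telephone 72 x 150 x 10 mm lying flat; bystander, origin under its centre
- cup: small steel cup, 70 mm across, 75 mm tall; bystander, origin under its centre

How it is judged:
On the way, in this order (a step that is already met when the one before it is completed fails the run):
1. the thumb screw is slackened (value of joint screw above 0.75 rad), for 0.1 s.
2. with the screw slack, the collar presses the rack with 5 to 18 N (contact force between collar and rack between 5 and 18 N and value of joint screw above 0.6 rad), for 0.2 s.
At the end, for the whole second after the job is handed in: the screw is tight again (below 0.35 rad), the collar, let go, still presses the rack against the bumper with 5 to 18 N, collar and rack are at rest and the rack stands upright (within 0.1 rad) (contact force between collar and rack between 5 and 18 N and value of joint screw below 0.35 rad and linear speed of collar below 0.004 m/s and linear speed of rack below 0.01 m/s and angle between rack's own z axis and vertical below 0.1 rad); the robot touches nothing.
It fails at once if the collar squeezes the rack with more than 22 N (contact force between collar and rack above 22 N).
It fails at once if the collar is dragged (faster than 20 mm/s) while its screw is still tight (below 0.5 rad) (value of joint screw below 0.5 rad and linear speed of collar above 0.02 m/s).
It fails at once if the rack is tipped by more than 0.2 rad (angle between rack's own z axis and vertical above 0.2 rad).
It fails at once if a bystander is moved by more than 30 mm (distance of any of bottle_a, bottle_b, spray, carton, empty_rack, phone, cup from where it was at the start of the episode above 0.03 m).
It also fails if it takes over 58 s, if anything falls off the work surface, if the arm or the gripper's body presses on something with over 40 N, if the wrist force passes 120 N, or if a joint passes its speed limit or range.

## Working session

There is one attempt and no reset: what is moved stays moved. The work goes in short steps, Python scripts to look and compute and a tool call to move; the robot and the scene stay as the last step left them, time stands still between calls to the robot, and variables do not carry over. Pictures are saved under pics/ and viewed, and the job is handed in when it is done.

Besides the shell and the picture viewer there is one more tool, called after "Call:" as name(argument=value, ...) on one line, values as JSON. move_arm: Moves the arm, as the interface text tells. Its arguments: {"type":"object","properties":{"commands":{"type":"array"},"newtons":{"type":"number"}},"required":["commands"]}

```bash
mkdir -p pics; ls; python3 - <<'E'
from plant import readout, eyes, ctrl
import cv2, numpy as np
print(readout.get_state())
for n in ["scene","top"]:
    r=eyes.read_camera(n); print(n,r["K"],r["eye"],r["attitude"])
    cv2.imwrite(f"pics/{n}0.png",r["color"][:,:,::-1]); np.savez(f"{n}0.npz",**{k:np.array(v) for k,v in r.items()})
E
```

```text
pics
{'time': 0.0, 'qpos': array([ 1.13197131e+00,  2.87204854e-01,  1.57821916e+00, -2.63810915e-05,
        1.27862918e+00, -1.49970681e-01]), 'dq': array([ 0.00032873,  0.00062198, -0.00076734, -0.00051066, -0.00133076,
       -0.00079633]), 'joint_efforts': array([-8.47555511e-04, -4.05989707e+01, -2.92617559e+01, -2.23773991e-04,
        6.05007517e-03, -7.31332136e-06]), 'eef_pos': array([0.19194161, 0.64642172, 0.22989825]), 'tcp_rot': array([-0.42325136,  0.56751796,  0.42241525,  0.56599206]), 'contact_force': array([-0.35072951,  0.69787933, -0.26504926]), 'wrist_torque': array([ 0.01293562, -0.02399352,  0.00326974]), 'opening': 0.9998426636262214}
scene [[418.55029247   0.         325.84293922]
 [  0.         418.55029247 199.52896511]
 [  0.           0.           1.        ]] [1.13932575 0.49926243 1.09877952] [ 0.39695069  0.86238599 -0.28676025 -0.12840996]
top [[365.69337009   0.         315.19467702]
 [  0.         365.69337009 193.35844261]
 [  0.           0.           1.        ]] [0.4305669  0.02391136 1.26691465] [-0.70117167  0.70987397 -0.04803015  0.04615561]
```

View pics/scene0.png

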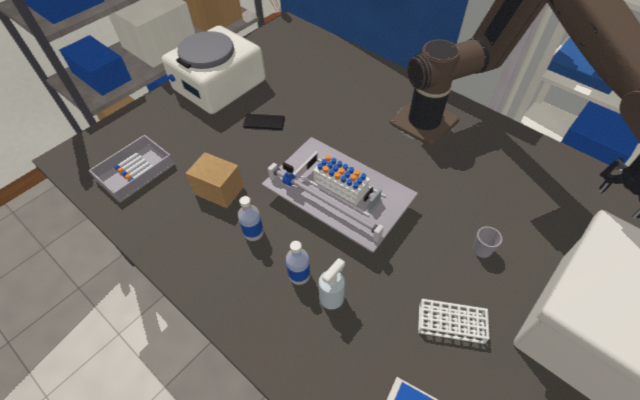

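View pics/top0.png

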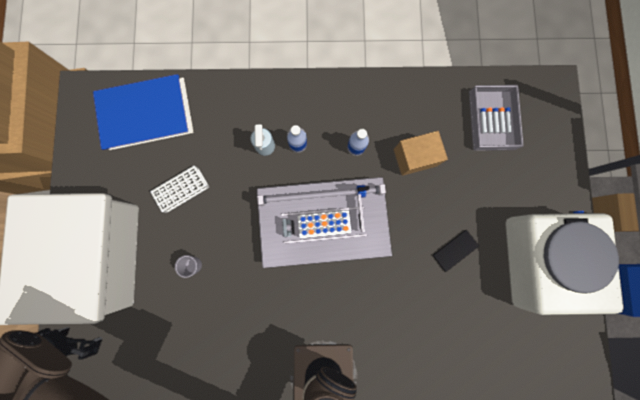

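The rack, with its rod and blue collar, is at (320,220) in the top view. The collar is at (363,191) and the bumper at (288,228), so the rocker's +y points left, which is about world +y. Next I'll enlarge both views.

```bash
cat > h.py <<'E'
import numpy as np, cv2
from scipy.spatial.transform import Rotation as R
def ld(n): return dict(np.load(n))
def ray(r,u,v):
    K=r["K"]; d=np.array([(u-K[0,2])/K[0,0],(v-K[1,2])/K[1,1],1.]); return R.from_quat(r["attitude"]).apply(d)
def atz(r,u,v,z):
    d=ray(r,u,v); return r["eye"]+d*(z-r["eye"][2])/d[2]
def dep(r,u,v):
    return r["eye"]+ray(r,u,v)*r["depth"][int(round(v)),int(round(u))]
def crop(r,x0,y0,x1,y1,s,f):
    cv2.imwrite(f,cv2.resize(r["color"][y0:y1,x0:x1,::-1],None,fx=s,fy=s,interpolation=cv2.INTER_CUBIC))
def proj(r,p):
    c=R.from_quat(r["attitude"]).inv().apply(np.array(p)-r["eye"]); q=r["K"]@c; return q[:2]/q[2]
E
python3 - <<'E'
from h import *
t=ld("top0.npz"); crop(t,250,170,400,275,5,"pics/top0c.png")
s=ld("scene0.npz"); crop(s,255,135,425,245,4.5,"pics/scene0c.png")
E
```

```text
(no output)
```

View pics/top0c.png

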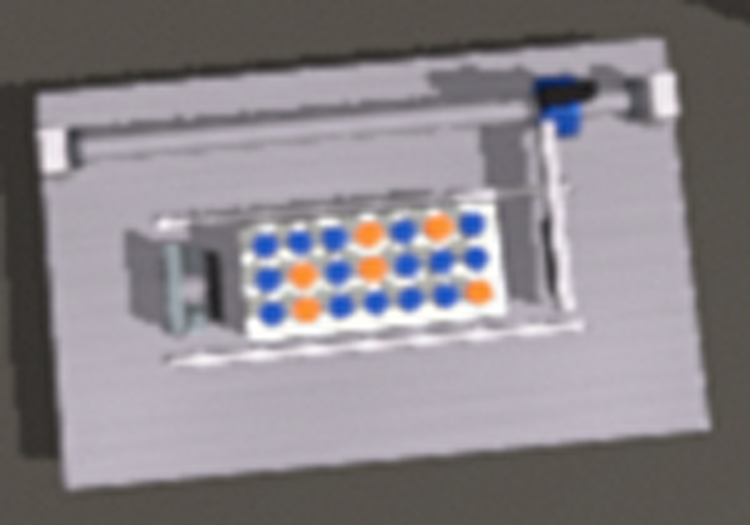

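View pics/scene0c.png

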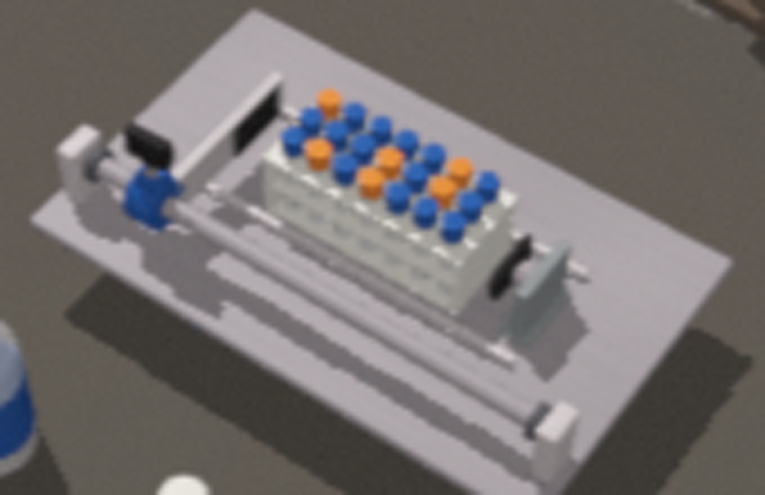

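The crops show the tray corners clearly: (37,93), (665,38), (710,430) and (67,490). The black bar spans roughly (538,97)–(597,90), and the pusher plate is at x≈555. I'll compute positions from these.

```bash
python3 - <<'E'
from h import *
t=ld("top0.npz"); s=ld("scene0.npz")
T=lambda u,v,z:atz(t,250+(u+.5)/5-.5,170+(v+.5)/5-.5,z)
S=lambda u,v,z:atz(s,255+(u+.5)/4.5-.5,135+(v+.5)/4.5-.5,z)
C=[T(37,93,.066),T(665,38,.066),T(710,430,.066),T(67,490,.066)]
print(np.round(C,4)); c=np.mean(C,0); print("centre",c)
e=(C[0]+C[3]-C[1]-C[2])/2; e2=(C[0]+C[1]-C[2]-C[3])/2
print(np.linalg.norm(e),np.linalg.norm(e2),"yaw",np.arctan2(-e[0],e[1]),np.arctan2(e2[1],e2[0]))
# scene corners: 
Sc=[S(254,9,.066),S(733,262,.066),S(31,218,.066)]
print(np.round(Sc,4), np.linalg.norm(Sc[1]-Sc[0]),np.linalg.norm(Sc[2]-Sc[0]))
print("bar top-cam",T(538,96,.168),T(597,90,.168),"mid",T(567,93,.168))
print("bar scene top edge", S(130,125,.168),S(172,147,.168))
print("bar centre scene", S(149,146,.156))
for u,v in [(363,188.5),(364,188.5),(365,188),(366,188),(360,190)]: print(dep(t,u,v))
E
```

```text
[[ 0.6112  0.2126  0.066 ]
 [ 0.6432 -0.2057  0.066 ]
 [ 0.3851 -0.2253  0.066 ]
 [ 0.3521  0.191   0.066 ]]
centre [ 0.4978903  -0.00684832  0.066     ]
0.4185916453689154 0.25943527300417296 yaw 0.07764959596815045 0.07954872342960286
[[ 0.3887 -0.2219  0.066 ]
 [ 0.3571  0.1938  0.066 ]
 [ 0.6443 -0.2038  0.066 ]] 0.4169882020778704 0.2562200856182045
bar top-cam [ 0.59031439 -0.10769207  0.168     ] [ 0.59356205 -0.1436614   0.168     ] mid [ 0.59194152 -0.12536834  0.168     ]
bar scene top edge [ 0.59576183 -0.14140035  0.168     ] [ 0.59176112 -0.10708099  0.168     ]
bar centre scene [ 0.59394007 -0.12711371  0.156     ]
[ 0.59142244 -0.12571477  0.16524693]
[ 0.5910806  -0.1284717   0.16733434]
[ 0.59253679 -0.13151796  0.1676255 ]
[ 0.59271016 -0.13476413  0.16619705]
[ 0.58652857 -0.11609225  0.16800536]
```

```bash
python3 - <<'E'
from h import *
from plant import readout
st=readout.get_state(); r=R.from_quat(st["tcp_rot"]); print(st["time"],np.round(r.as_matrix(),3), st["contact_force"])
z=r.as_matrix()[:,2]; yz=np.arctan2(z[1],z[0]); print("jaw yaw",yz, "q1",st["qpos"][0],"q6",st["qpos"][5])
E
```

```text
0.1 [[-0.001 -0.959  0.285]
 [-0.002  0.285  0.959]
 [-1.     0.    -0.002]] [0.54138066 0.0842814  0.45942445]
jaw yaw 1.2820596793063694 q1 1.1320537556906938 q6 -0.1500049876271434
```

Call:
move_arm(commands=[[0,0,-0.1,10,-20,40,60],[0,0,-0.2,32,-62,50,60],[0,0,-0.3,54,-105,50,60],[0,0,-0.4,76,-148,50,60],[0,0,-0.5,98,-190,50,60],[0,0,-0.6,120,-232,50,60],[0,0,-0.7,142,-275,50,60],[0,0,-0.8,164,-318,50,60],[0,0,-0.9,186,-360,50,60],[0,0,-1.0,208,-402,50,60],[0,0,-1.1,230,-445,50,60],[0,0,-1.18,252,-487,50,60]], newtons=40)

```text
time: 1.3
eef_pos: [0.4442, 0.1576, 0.2798]
tcp_rot: [-0.035, 0.707, 0.035, 0.705]
contact_force: [0.4, -0.1, 0.1]
opening: 0.764
```

Call:
move_arm(commands=[[0,0,0,22,-42,0,60],[0,0,0,44,-84,0,60],[0,0,0,66,-126,0,60],[0,0,0,88,-168,0,60],[0,0,0,110,-210,0,60],[0,0,0,132,-252,0,60],[0,0,0,149,-284,0,60],[0,0,0,149,-285,-10,60],[0,0,0,149,-285,-10,60]])

```text
time: 2.2
eef_pos: [0.5921, -0.1276, 0.267]
tcp_rot: [-0.033, 0.709, 0.035, 0.704]
contact_force: [-0.4, 0.4, -0.6]
opening: 0.764
```

```bash
python3 - <<'E'
from h import *
from plant import readout,eyes
st=readout.get_state(); print(st["eef_pos"],st["qpos"],st["contact_force"])
m=R.from_quat(st["tcp_rot"]).as_matrix(); print(np.round(m,3))
r=eyes.read_camera("wrist"); print(r["K"],r["eye"],r["attitude"])
np.savez("w1.npz",**{k:np.array(v) for k,v in r.items()})
cv2.imwrite("pics/w1.png",r["color"][:,:,::-1])
r={k:np.array(v) for k,v in r.items()}
print(proj(r,[.593,-.127,.168]))
E
```

```text
[ 0.59208392 -0.12763887  0.26696964] [-3.79565413e-01  1.13598687e-01  1.71190127e+00 -3.19394682e-04
  1.32339555e+00 -4.76179253e-01] [-0.38154631  0.42220072 -0.61172256]
[[-0.007 -0.097  0.995]
 [ 0.002  0.995  0.097]
 [-1.     0.003 -0.007]]
[[279.51023458   0.         318.43563818]
 [  0.         279.51023458 204.62648237]
 [  0.           0.           1.        ]] [ 0.58758127 -0.06060998  0.40966428] [0.98983326 0.04900771 0.0030669  0.13348765]
[319.09551194 204.95129114]
```

View pics/w1.png

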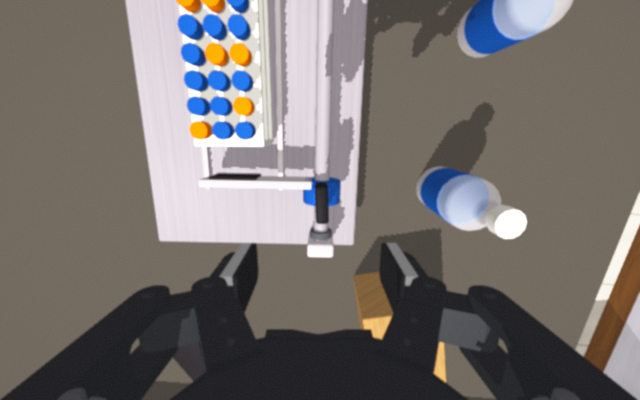

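```bash
python3 - <<'E'
from h import *
crop(ld("w1.npz"),280,165,360,265,6,"pics/w1c.png")
E
```

```text
(no output)
```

View pics/w1c.png

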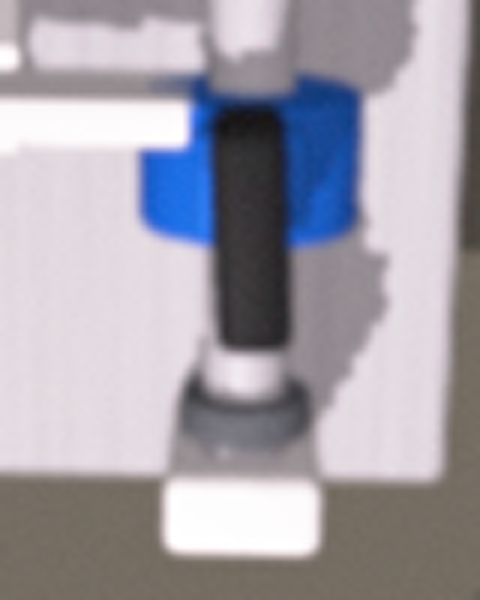

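```bash
cat > ov.py <<'E'
from h import *
def box(c,yaw):
    o=[]
    for sx in(-1,1):
        for sy in(-1,1):
            for sz in(-1,1):
                d=np.array([6*sx,18*sy,12*sz])/1000
                o.append(np.array(c)+R.from_euler('z',yaw).apply(d))
    return np.array(o)
E
python3 - <<'E'
from ov import *
r=ld("w1.npz")
for n,c,a in [("a",(.593,-.127,.156),.08),("b",(.594,-.127,.156),.10),("c",(.594,-.127,.156),.14)]:
    im=cv2.resize(r["color"][165:265,280:360,::-1],None,fx=6,fy=6,interpolation=cv2.INTER_CUBIC)
    q=np.array([proj(r,p) for p in box(c,a)]); q=((q-[280,165]+.5)*6-.5)
    cv2.polylines(im,[cv2.convexHull(q.astype(np.int32))],True,(0,255,255),1)
    tp=q[[1,3,7,5]].astype(np.int32); cv2.polylines(im,[tp],True,(0,255,0),1)
    cv2.imwrite(f"pics/ov_{n}.png",im)
ims=[cv2.imread(f"pics/ov_{n}.png")[60:400,100:360] for n in "abc"]
cv2.imwrite("pics/ov1.png",np.hstack(ims))
E
```

```text
(no output)
```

View pics/ov1.png

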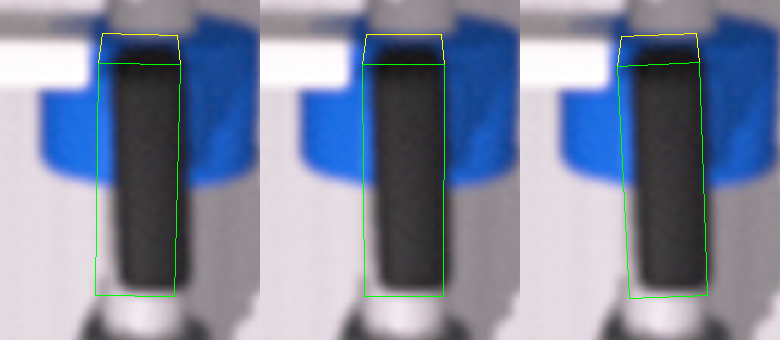

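The overlay puts the bar at about (0.5945, −0.127) with yaw near 0.11. That agrees with the top and scene views to within 2 mm, so I'm descending and pinching.

Call:
move_arm(commands=[[0,-0.007,0.015,2,0.5,-40,60],[0,-0.007,0.015,2,0.5,-80,60],[0,-0.007,0.015,2,0.5,-110,60],[0,-0.007,0.015,2,0.5,-125,60],[0,-0.007,0.015,2,0.5,-130,60],[0,-0.007,0.015,2,0.5,-130,60]])

```text
time: 2.85
eef_pos: [0.5944, -0.1257, 0.1385]
tcp_rot: [-0.04, 0.705, 0.041, 0.707]
contact_force: [0.3, 0.3, 0.8]
opening: 0.765
```

```bash
python3 - <<'E'
from h import *
from plant import readout,eyes
r=eyes.read_camera("wrist"); 
np.savez("w2.npz",**{k:np.array(v) for k,v in r.items()})
cv2.imwrite("pics/w2.png",r["color"][:,:,::-1])
for i in range(6):
    eyes.read_camera("top"); st=readout.get_state(); print(st["contact_force"],st["wrist_torque"],st["eef_pos"])
E
```

```text
[0.13464684 0.06119826 0.43428439] [ 0.00364638  0.03728144 -0.00550671] [ 0.5954016 -0.1264522  0.1401405]
[0.72369639 0.31223269 0.4860584 ] [ 0.03055876 -0.02888041  0.01404622] [ 0.59548471 -0.12660907  0.1403058 ]
[-1.00147203 -0.16601419  0.89684475] [ 0.00512649  0.04197853 -0.03671798] [ 0.59538158 -0.12667753  0.14015317]
[-0.33891949 -0.02876484 -0.44160504] [-0.04515147 -0.02430146  0.05360609] [ 0.59514717 -0.1266726   0.13979253]
[-0.92784226 -0.02976556  0.01680514] [ 0.01127816 -0.02004925 -0.05069303] [ 0.59494755 -0.12658668  0.13945281]
[-0.63110956 -0.08047299 -0.46045688] [0.05335964 0.01080085 0.04469516] [ 0.59475417 -0.12658591  0.13912903]
```

View pics/w2.png

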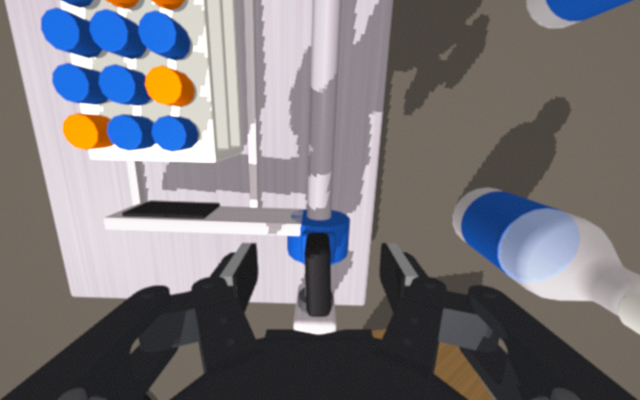

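The bar is centred between the fingers, both at about column 318, so I'm closing.

Call:
move_arm(commands=[[0,0,0,0,0,-1,255],[0,0,0,0,0,-1,255],[0,0,0,0,0,-1,255],[0,0,0,0,0,-1,255],[0,0,0,0,0,-1,255],[0,0,0,0,0,-1,255]], newtons=50)

```text
time: 3.8
eef_pos: [0.5942, -0.1266, 0.1382]
tcp_rot: [-0.04, 0.706, 0.04, 0.706]
contact_force: [-4.5, -0.6, 2.6]
opening: 0.135
```

```bash
cat > st.py <<'E'
from h import *
from plant import readout,eyes
U=np.array([-.0785,.9969,0])
def show():
    fs=[]
    for i in range(4):
        eyes.read_camera("wrist"); st=readout.get_state(); fs.append(st["contact_force"])
    m=R.from_quat(st["tcp_rot"]).as_matrix(); p=st["eef_pos"]
    print("t",round(st["time"],2),"pos",np.round(p,4),"s along rod",round(float((p-[.583,0,0])@U),4),"jawyaw",round(np.arctan2(m[1,2],m[0,2]),3),"toolx",np.round(m[:,0],3))
    print("F",np.round(np.mean(fs,0),2),"along rod",np.round([f@U for f in fs],2),"mean",round(np.mean(fs,0)@U,2),"open",round(st["opening"],3),"q6",round(st["qpos"][5],3),"T",np.round(st["wrist_torque"],2))
if __name__=="__main__": show()
E
python3 st.py
```

```text
t 4.0 pos [ 0.5942 -0.1266  0.1382] s along rod -0.1271 jawyaw 0.113 toolx [ 0.001  0.001 -1.   ]
F [-4.95 -0.44  3.57] along rod [ 0.31 -0.36 -0.35  0.19] mean -0.05 open 0.133 q6 -0.492 T [-0.07  0.88  0.09]
```

Call:
move_arm(commands=[[0,0,0.12,-0.5,0,0,255],[0,0,0.24,-0.5,0,0,255],[0,0,0.36,-0.5,0,0,255],[0,0,0.48,-0.5,0,0,255],[0,0,0.6,-0.5,0,0,255],[0,0,0.72,-0.5,0,0,255],[0,0,0.84,-0.5,0,0,255],[0,0,0.94,-0.5,0,0,255],[0,0,0.97,-0.5,0,0,255],[0,0,0.97,-0.5,0,0,255]])

```text
time: 5.0
eef_pos: [0.5933, -0.127, 0.1381]
tcp_rot: [-0.364, 0.606, 0.365, 0.606]
contact_force: [-3.9, -2.3, 3.3]
opening: 0.129
```

```bash
python3 st.py; python3 - <<'E'
from h import *
from plant import eyes
r=eyes.read_camera("top"); r={k:np.array(v) for k,v in r.items()}; np.savez("t2.npz",**r); crop(r,250,130,400,275,5,"pics/t2c.png")
r=eyes.read_camera("wrist"); cv2.imwrite("pics/w3.png",r["color"][:,:,::-1])
E
```

```text
t 5.2 pos [ 0.5933 -0.127   0.1381] s along rod -0.1274 jawyaw 1.082 toolx [-0.001  0.001 -1.   ]
F [-5.33 -1.79  2.83] along rod [-1.84 -1.18 -1.38 -1.08] mean -1.37 open 0.135 q6 -1.461 T [-0.21  0.76  0.1 ]
```

View pics/w3.png

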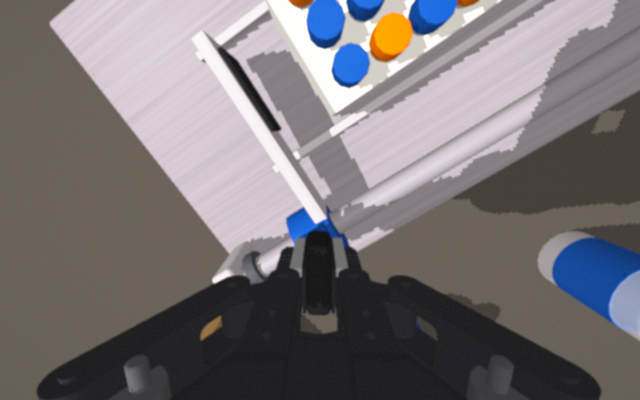

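The screw turned with the bar, so it stands at about 1.0 rad. Now I'm sliding gently along the rod and feeling for contact.

Call:
move_arm(commands=[[0,0,0,-0.6,1.5,0,255],[0,0,0,-0.7,3,0,255],[0,0,0,-0.9,4.5,0,255],[0,0,0,-1.0,6,0,255],[0,0,0,-1.1,7.5,0,255],[0,0,0,-1.2,9,0,255],[0,0,0,-1.3,10.5,0,255],[0,0,0,-1.4,12,0,255],[0,0,0,-1.6,13.5,0,255],[0,0,0,-1.7,15,0,255]])

```text
time: 6.3
eef_pos: [0.592, -0.1118, 0.1381]
tcp_rot: [-0.364, 0.606, 0.365, 0.606]
contact_force: [2.0, -1.1, -1.2]
opening: 0.133
```

```bash
python3 st.py; python3 - <<'E'
from h import *
from plant import eyes
r=eyes.read_camera("top"); r={k:np.array(v) for k,v in r.items()}; np.savez("t3.npz",**r); crop(r,260,180,380,250,6,"pics/t3c.png")
E
```

```text
t 6.5 pos [ 0.5919 -0.1116  0.1381] s along rod -0.112 jawyaw 1.082 toolx [-0.     0.002 -1.   ]
F [ 2.41 -0.4  -0.94] along rod [-0.72 -0.39 -1.41  0.16] mean -0.59 open 0.131 q6 -1.438 T [ 0.03 -0.52  0.04]
```

View pics/t3c.png

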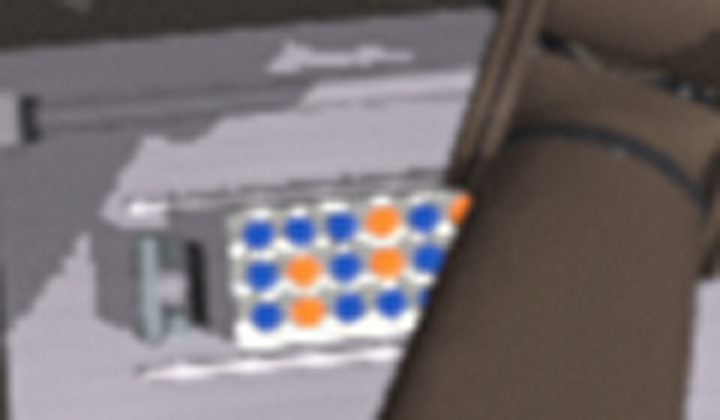

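The bumper gap is about 14 mm (columns 205 to 232 in the crop) and the rack hasn't been touched yet. I'll keep going.

Call:
move_arm(commands=[[0,0,0,0.2,1.5,0,255],[0,0,0,0.1,3,0,255],[0,0,0,0,4.5,0,255],[0,0,0,-0.1,6,0,255],[0,0,0,-0.2,7.5,0,255],[0,0,0,-0.4,9,0,255],[0,0,0,-0.5,10.5,0,255],[0,0,0,-0.6,12,0,255]])

```text
time: 7.35
eef_pos: [0.5911, -0.0995, 0.1381]
tcp_rot: [-0.364, 0.606, 0.365, 0.606]
contact_force: [-0.9, -1.4, 0.3]
opening: 0.131
```

```bash
python3 st.py; python3 - <<'E'
from h import *
from plant import eyes
r=eyes.read_camera("top"); r={k:np.array(v) for k,v in r.items()}; np.savez("t4.npz",**r); crop(r,260,180,380,250,6,"pics/t4c.png")
r=eyes.read_camera("wrist"); cv2.imwrite("pics/w4.png",r["color"][:,:,::-1])
E
```

```text
t 7.55 pos [ 0.5911 -0.0993  0.1381] s along rod -0.0996 jawyaw 1.082 toolx [-0.001  0.002 -1.   ]
F [-1.34 -0.41  1.01] along rod [-0.46 -0.83 -0.19  0.25] mean -0.31 open 0.134 q6 -1.42 T [ 0.01  0.18 -0.03]
```

View pics/t4c.png

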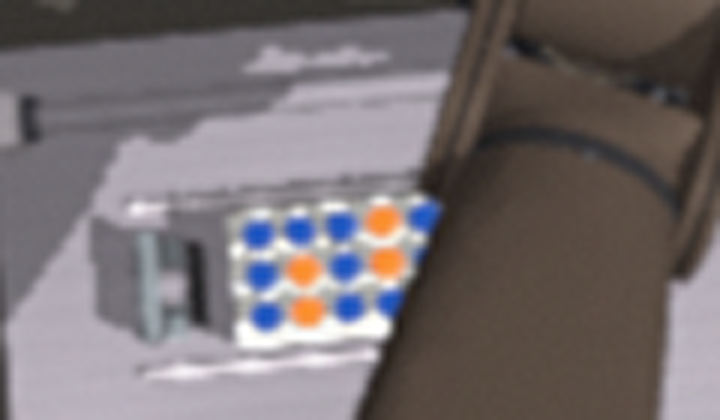

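View pics/w4.png

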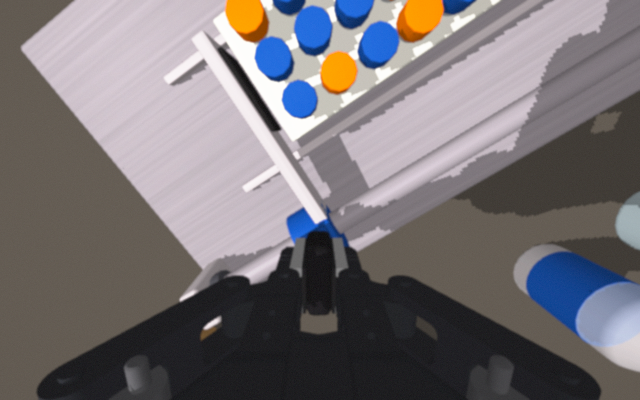

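The pad is nearly touching the rack and the rack hasn't moved. I'll take smaller steps from here.

Call:
move_arm(commands=[[0,0,0,-0.3,1,0,255],[0,0,0,-0.4,2,0,255],[0,0,0,-0.4,3,0,255],[0,0,0,-0.5,4,0,255],[0,0,0,-0.6,5,0,255],[0,0,0,-0.7,6,0,255],[0,0,0,-0.8,7,0,255],[0,0,0,-0.8,8,0,255],[0,0,0,-0.9,9,0,255],[0,0,0,-1.0,10,0,255]])

```text
time: 8.65
eef_pos: [0.5902, -0.0893, 0.1381]
tcp_rot: [-0.363, 0.606, 0.365, 0.606]
contact_force: [1.6, -2.8, -0.9]
opening: 0.129
```

```bash
python3 st.py; python3 - <<'E'
from h import *
from plant import eyes
r=eyes.read_camera("top"); r={k:np.array(v) for k,v in r.items()}; np.savez("t5.npz",**r); crop(r,260,180,380,250,6,"pics/t5c.png")
E
```

```text
t 8.85 pos [ 0.5902 -0.0891  0.1381] s along rod -0.0894 jawyaw 1.082 toolx [-0.001  0.003 -1.   ]
F [ 1.39 -2.98 -0.55] along rod [-2.76 -3.42 -2.9  -3.25] mean -3.08 open 0.132 q6 -1.404 T [-0.48 -0.31  0.04]
```

View pics/t5c.png

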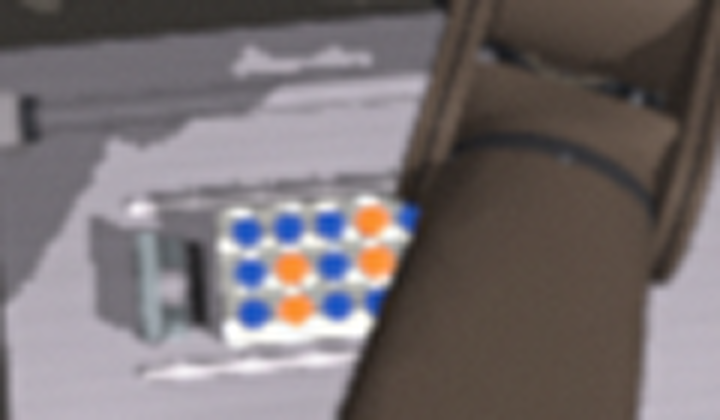

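The rack has moved about 6 mm and the force is 3 N, which is drag. Carrying on slowly.

Call:
move_arm(commands=[[0,0,0,0,0.8,0,255],[0,0,0,-0.1,1.6,0,255],[0,0,0,-0.2,2.4,0,255],[0,0,0,-0.2,3.2,0,255],[0,0,0,-0.3,4,0,255],[0,0,0,-0.3,4,0,255]])

```text
time: 9.5
eef_pos: [0.5899, -0.085, 0.1381]
tcp_rot: [-0.363, 0.606, 0.365, 0.606]
contact_force: [1.9, -3.3, -1.1]
opening: 0.132
```

```bash
python3 st.py
```

```text
t 9.7 pos [ 0.5899 -0.085   0.1381] s along rod -0.0852 jawyaw 1.082 toolx [-0.001  0.003 -1.   ]
F [ 1.14 -3.   -0.62] along rod [-3.11 -3.72 -3.07 -2.4 ] mean -3.08 open 0.131 q6 -1.398 T [-0.45 -0.14  0.11]
```

Call:
move_arm(commands=[[0,0,0,0,0.6,0,255],[0,0,0,-0.1,1.2,0,255],[0,0,0,-0.1,1.8,0,255],[0,0,0,-0.2,2.4,0,255],[0,0,0,-0.2,2.4,0,255]])

```text
time: 10.2
eef_pos: [0.5897, -0.0824, 0.1381]
tcp_rot: [-0.363, 0.606, 0.365, 0.606]
contact_force: [0.8, -4.1, -0.8]
opening: 0.132
```

```bash
python3 st.py
```

```text
t 10.4 pos [ 0.5897 -0.0825  0.1381] s along rod -0.0827 jawyaw 1.082 toolx [-0.001  0.003 -1.   ]
F [ 1.24 -3.01 -1.09] along rod [-3.12 -1.91 -3.6  -3.77] mean -3.1 open 0.129 q6 -1.394 T [-0.53 -0.26  0.03]
```

Call:
move_arm(commands=[[0,0,0,0,0.5,0,255],[0,0,0,-0.1,1.0,0,255],[0,0,0,-0.1,1.5,0,255],[0,0,0,-0.2,2.0,0,255],[0,0,0,-0.2,2.0,0,255]])

```text
time: 10.9
eef_pos: [0.5895, -0.0804, 0.1381]
tcp_rot: [-0.363, 0.606, 0.365, 0.607]
contact_force: [0.5, -3.5, -0.6]
opening: 0.131
```

```bash
python3 st.py
```

```text
t 11.1 pos [ 0.5895 -0.0804  0.1381] s along rod -0.0806 jawyaw 1.082 toolx [-0.001  0.004 -1.   ]
F [ 1.3  -3.02 -0.46] along rod [-3.11 -2.97 -2.87 -3.48] mean -3.11 open 0.136 q6 -1.391 T [-0.49 -0.32  0.04]
```

Call:
move_arm(commands=[[0,0,0,0,0.5,0,255],[0,0,0,-0.1,1.0,0,255],[0,0,0,-0.1,1.5,0,255],[0,0,0,-0.2,2.0,0,255],[0,0,0,-0.2,2.0,0,255]])

```text
time: 11.6
eef_pos: [0.5894, -0.0785, 0.1381]
tcp_rot: [-0.363, 0.606, 0.365, 0.606]
contact_force: [1.8, -3.7, -1.0]
opening: 0.132
```

```bash
python3 st.py; python3 - <<'E'
from h import *
from plant import eyes
r=eyes.read_camera("top"); r={k:np.array(v) for k,v in r.items()}; crop(r,260,180,380,250,6,"pics/t6c.png")
E
```

```text
t 11.8 pos [ 0.5894 -0.0785  0.1381] s along rod -0.0788 jawyaw 1.082 toolx [-0.001  0.003 -1.   ]
F [ 1.87 -4.19 -1.45] along rod [-4.25 -4.79 -4.36 -3.91] mean -4.33 open 0.132 q6 -1.388 T [-0.71 -0.33  0.06]
```

View pics/t6c.png

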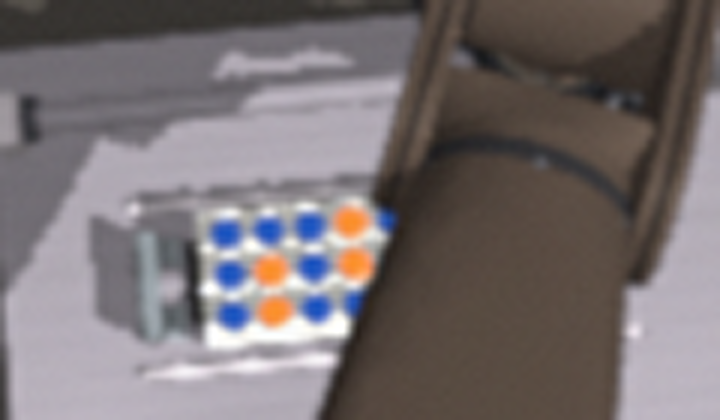

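The force has risen to 4.3 N and the rack meets the bumper in the picture (column 200). Reaching about 12 N measured needs 2.4 mm more.

Call:
move_arm(commands=[[0,0,0,0,0.4,0,255],[0,0,0,0,0.8,0,255],[0,0,0,-0.1,1.2,0,255],[0,0,0,-0.1,1.6,0,255],[0,0,0,-0.1,2.0,0,255],[0,0,0,-0.2,2.4,0,255],[0,0,0,-0.2,2.4,0,255],[0,0,0,-0.2,2.4,0,255]])

```text
time: 12.65
eef_pos: [0.5893, -0.0773, 0.1381]
tcp_rot: [-0.364, 0.606, 0.365, 0.606]
contact_force: [2.0, -7.0, -2.2]
opening: 0.131
```

```bash
python3 st.py
```

```text
t 12.85 pos [ 0.5893 -0.0773  0.1381] s along rod -0.0776 jawyaw 1.082 toolx [-0.     0.001 -1.   ]
F [ 1.57 -7.47 -1.83] along rod [-7.44 -7.42 -8.21 -7.24] mean -7.57 open 0.132 q6 -1.384 T [-1.19 -0.3   0.07]
```

Call:
move_arm(commands=[[0,0,0,0,1.2,0,255],[0,0,0,0,1.6,0,255],[0,0,0,-0.1,2.0,0,255],[0,0,0,-0.1,2.4,0,255],[0,0,0,-0.1,2.8,0,255],[0,0,0,-0.2,3.2,0,255],[0,0,0,-0.2,3.2,0,255],[0,0,0,-0.2,3.2,0,255]])

```text
time: 13.65
eef_pos: [0.5893, -0.0763, 0.1381]
tcp_rot: [-0.365, 0.606, 0.363, 0.605]
contact_force: [1.5, -9.4, -2.9]
opening: 0.13
```

```bash
python3 st.py
```

```text
t 13.85 pos [ 0.5892 -0.0763  0.1381] s along rod -0.0765 jawyaw 1.083 toolx [ 0.    -0.003 -1.   ]
F [  1.73 -10.13  -2.31] along rod [-10.92  -9.63 -10.11 -10.29] mean -10.24 open 0.128 q6 -1.379 T [-1.54 -0.32  0.1 ]
```

That's about 9–10 N on the rack with the screw slack. Now I'm tightening part way. I keep the same load offset, since the arm gives about 2.2 mm under it, and I'll check the force before the screw clamps.

Call:
move_arm(commands=[[0,0,-0.06,-0.2,2.4,0,255],[0,0,-0.12,-0.2,2.4,0,255],[0,0,-0.18,-0.2,2.4,0,255],[0,0,-0.24,-0.2,2.4,0,255],[0,0,-0.24,-0.2,2.4,0,255]])

```text
time: 14.35
eef_pos: [0.5894, -0.076, 0.1381]
tcp_rot: [-0.291, 0.646, 0.286, 0.645]
contact_force: [3.7, -9.1, -2.5]
opening: 0.133
```

```bash
python3 st.py
```

```text
t 14.55 pos [ 0.5894 -0.0761  0.1381] s along rod -0.0763 jawyaw 0.842 toolx [ 0.001 -0.007 -1.   ]
F [  2.56 -10.82  -3.03] along rod [-10.68 -11.01 -11.37 -10.9 ] mean -10.99 open 0.129 q6 -1.134 T [-1.48 -0.43 -0.12]
```

Call:
move_arm(commands=[[0,0,-0.1,-0.2,2.4,0,255],[0,0,-0.2,-0.2,2.4,0,255],[0,0,-0.3,-0.2,2.4,0,255],[0,0,-0.4,-0.2,2.4,0,255],[0,0,-0.5,-0.2,2.4,0,255],[0,0,-0.6,-0.2,2.4,0,255],[0,0,-0.7,-0.2,2.4,0,255],[0,0,-0.77,-0.2,2.4,0,255],[0,0,-0.77,-0.2,2.4,0,255],[0,0,-0.77,-0.2,2.4,0,255]])

```text
time: 15.55
eef_pos: [0.5901, -0.0757, 0.1382]
tcp_rot: [-0.028, 0.707, 0.022, 0.706]
contact_force: [4.0, -10.3, -1.8]
opening: 0.134
```

```bash
python3 st.py
```

```text
t 15.75 pos [ 0.5901 -0.0756  0.1382] s along rod -0.076 jawyaw 0.071 toolx [-0.001 -0.009 -1.   ]
F [  3.74 -10.01  -3.33] along rod [ -9.94 -10.71 -10.61  -9.82] mean -10.27 open 0.133 q6 -0.36 T [-1.44 -0.71 -0.05]
```

The screw is back at about 0 rad and the force held at about 10 N throughout. Next I relax the push, open and lift straight up.

Call:
move_arm(commands=[[0,0,0,0,1.2,0,255],[0,0,0,-0.5,0,0,255],[0,0,0,-0.5,0,0,255],[0,0,0,-0.5,0,0,150],[0,0,0,-0.5,0,0,150],[0,0,0,-0.5,0,0,150]])

```text
time: 16.35
eef_pos: [0.5892, -0.0748, 0.138]
tcp_rot: [-0.028, 0.708, 0.022, 0.706]
contact_force: [0.6, 0.4, 0.2]
opening: 0.41
```

```bash
python3 st.py
```

```text
t 16.55 pos [ 0.5895 -0.0753  0.1382] s along rod -0.0756 jawyaw 0.071 toolx [-0.002 -0.009 -1.   ]
F [ 0.45 -0.03 -0.25] along rod [-0.06 -0.02 -0.15 -0.05] mean -0.07 open 0.411 q6 -0.36 T [0.01 0.02 0.06]
```

Call:
move_arm(commands=[[0,0,0,0,0,10,150],[0,0,0,0,0,30,150],[0,0,0,0,0,60,150],[0,0,0,0,0,100,150],[0,0,0,0,-30,130,150],[0,0,0,0,-60,150,150],[0,0,0,0,-60,150,150]])

```text
time: 17.25
eef_pos: [0.5911, -0.1387, 0.294]
tcp_rot: [-0.029, 0.705, 0.019, 0.709]
contact_force: [0.4, -0.1, -0.3]
opening: 0.411
```

```bash
python3 - <<'E'
from ov import *
from plant import eyes,readout
for n in ("wrist","scene","top"):
    r=eyes.read_camera(n); r={k:np.array(v) for k,v in r.items()}; np.savez(f"{n}9.npz",**r); cv2.imwrite(f"pics/{n}9.png",r["color"][:,:,::-1])
    if n=="scene": crop(r,255,135,425,245,4.5,"pics/scene9c.png")
print(readout.get_state()["contact_force"],readout.get_state()["eef_pos"])
E
```

```text
[-0.3468137  -0.24207654  0.55769426] [ 0.58908037 -0.13484853  0.2877741 ]
```

View pics/wrist9.png

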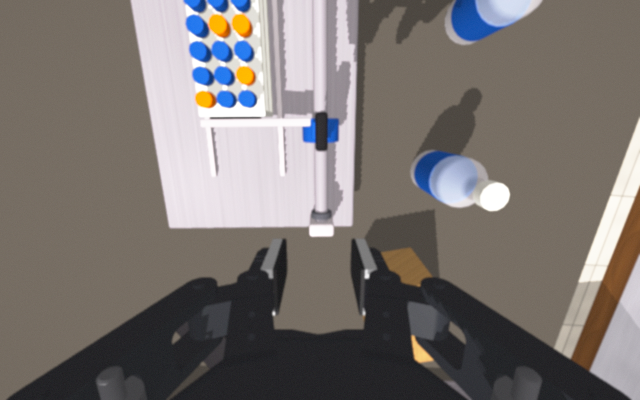

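View pics/scene9c.png

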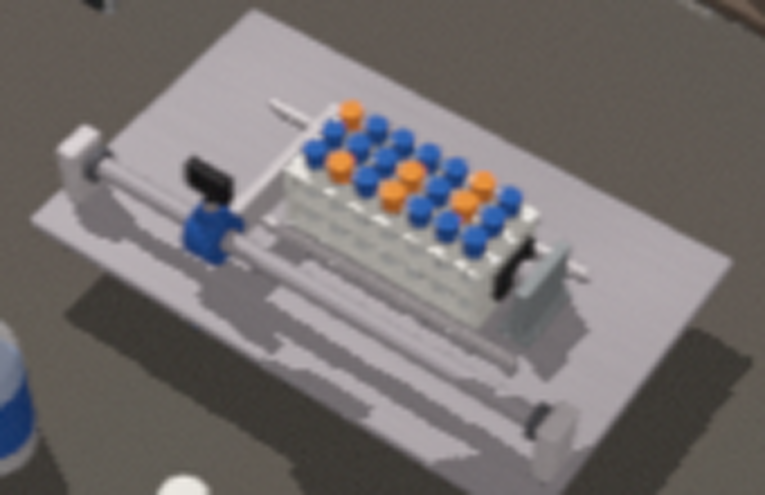

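View pics/scene9.png

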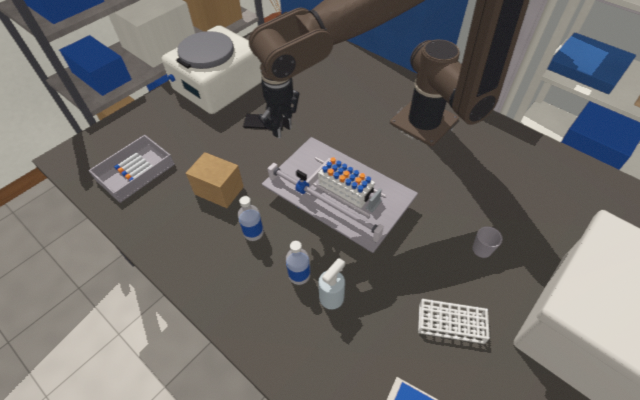

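The bar (321,131) lies along the rod, the plate is against the rack, the rack is upright against the bumper, and the bystanders haven't moved. As a last check, I'll see whether the collar's position matches where it was pressed.

```bash
python3 - <<'E'
from ov import *
r=ld("wrist9.npz")
im=cv2.resize(r["color"][90:190,280:360,::-1],None,fx=6,fy=6,interpolation=cv2.INTER_CUBIC)
ims=[im.copy()]
for c,a in [((.5905,-.0757,.156),.08),((.5905,-.0787,.156),.08)]:
    j=im.copy(); q=np.array([proj(r,p) for p in box(c,a)]); q=((q-[280,90]+.5)*6-.5)
    cv2.polylines(j,[q[[1,3,7,5]].astype(np.int32)],True,(0,255,0),1); ims.append(j)
cv2.imwrite("pics/ov9.png",np.hstack([i[:450,120:360] for i in ims]))
a=ld("scene0.npz")["color"];b=ld("scene9.npz")["color"]
s=ld("scene9.npz"); S=lambda u,v,z:atz(s,255+(u+.5)/4.5-.5,135+(v+.5)/4.5-.5,z)
print(S(209,180,.156))
E
```

```text
[ 0.58976738 -0.07689829  0.156     ]
```

View pics/ov9.png

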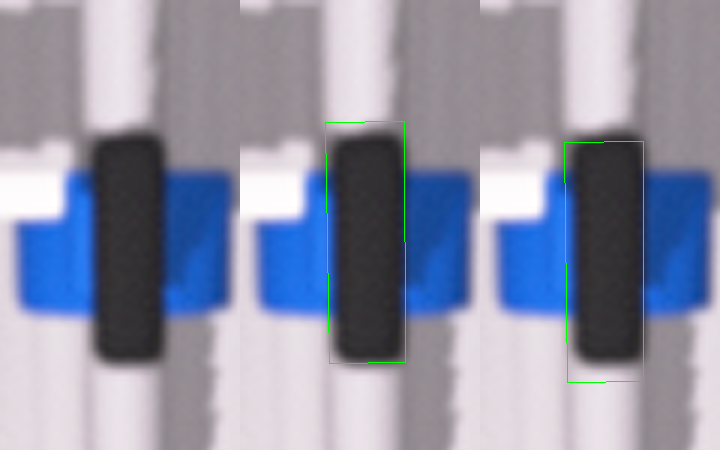

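```bash
python3 - <<'E'
from plant import ctrl
print(ctrl.sign_off())
E
```

```text
the job is handed in; nothing more can be done
None
```

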